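# Set out the evening candles

### The job

Set out the candles for the evening: stand each of the four ivory candles upright in the iron dish that matches it, round in round and square in square, the large ones in the large dishes and the small ones in the small, with the square candles' sides parallel to the sides of their dishes. Set each one down gently, flat in the middle of its dish, without tipping any candle over or dropping it, and leave the ceramic jar and the glass paperweight where they are.

Things in the scene. Friction and masses are not known exactly. Their poses are not given: they have to be found in the camera images.
- candle_round_large: Large round pillar candle, 62 mm in diameter, 90 mm tall, about 250 g. Loose; ivory wax, a thin dark wick standing 10 mm proud of its top. Origin: centre of the underside, z up. 
- candle_round_small: Small round pillar candle, 40 mm in diameter, 60 mm tall, about 70 g. Loose; ivory wax, a thin dark wick standing 10 mm proud of its top. Origin: centre of the underside, z up. 
- candle_square_large: Large square pillar candle, 56 x 56 mm, 90 mm tall, about 260 g. Loose; ivory wax, a thin dark wick standing 10 mm proud of its top. Origin: centre of the underside, z up. x and y are square to its sides.
- candle_square_small: Small square pillar candle, 36 x 36 mm, 60 mm tall, about 70 g. Loose; ivory wax, a thin dark wick standing 10 mm proud of its top. Origin: centre of the underside, z up. x and y are square to its sides.
- dish_round_large: Large round candle dish, 98 mm across outside, 86 mm inside the rim. Blackened iron, fixed to the console. Origin: centre of its underside, on the console top; z up. Its flat inner floor lies 4 mm above the console, its rim 10 mm above the console and 6 mm thick. 
- dish_round_small: Small round candle dish, 74 mm across outside, 62 mm inside the rim. Blackened iron, fixed to the console. Origin: centre of its underside, on the console top; z up. Its flat inner floor lies 4 mm above the console, its rim 10 mm above the console and 6 mm thick. 
- dish_square_large: Large square candle dish, 92 x 92 mm outside, 80 x 80 mm inside the rim. Blackened iron, fixed to the console. Origin: centre of its underside, on the console top; z up. Its flat inner floor lies 4 mm above the console, its rim 10 mm above the console and 6 mm thick. x and y are square to its sides.
- dish_square_small: Small square candle dish, 70 x 70 mm outside, 58 x 58 mm inside the rim. Blackened iron, fixed to the console. Origin: centre of its underside, on the console top; z up. Its flat inner floor lies 4 mm above the console, its rim 10 mm above the console and 6 mm thick. x and y are square to its sides.
- jar: Bystander: white ceramic jar with a white twist cap, round, 70 mm at its widest, 86 mm tall; not a candle. Loose. Origin: centre of the underside, z up.
- paperweight: Bystander: green glass paperweight, a round dome 64 mm across, 40 mm tall. Loose. Origin: centre of the underside, z up.
Things that resemble listed ones, but are neither listed nor needed, are in the scene too. What is shaped like the candle_round_small but blue or purple is not meant. Leave any pink look-alike of the candle_round_large alone.

How it is judged:
At the end, for the whole second after the job is handed in: Each candle rests, released, in its matching dish: within 15 mm of the centre, underside under 6.5 mm above the dish's underside, upright within 0.05 rad, square sides parallel within 0.2 rad. Jar and paperweight upright (0.1 rad) and within 20 mm of their start (horizontal distance between candle_round_large and dish_round_large below 0.015 m and z of candle_round_large in the frame of dish_round_large below 0.0065 m and angle between each of candle_round_large, candle_round_small, candle_square_large, candle_square_small's own z axis and vertical below 0.05 rad and linear speed of each of candle_round_large, candle_round_small, candle_square_large, candle_square_small below 0.02 m/s and angular speed of each of candle_round_large, candle_round_small, candle_square_large, candle_square_small below 0.2 rad/s and horizontal distance between candle_round_small and dish_round_small below 0.015 m and z of candle_round_small in the frame of dish_round_small below 0.0065 m and horizontal distance between candle_square_large and dish_square_large below 0.015 m and z of candle_square_large in the frame of dish_square_large below 0.0065 m and (angle between the x axis of candle_square_large and the x axis of dish_square_large, either way round below 0.2 rad or angle between the x axis of candle_square_large and the y axis of dish_square_large, either way round below 0.2 rad) and horizontal distance between candle_square_small and dish_square_small below 0.015 m and z of candle_square_small in the frame of dish_square_small below 0.0065 m and (angle between the x axis of candle_square_small and the x axis of dish_square_small, either way round below 0.2 rad or angle between the x axis of candle_square_small and the y axis of dish_square_small, either way round below 0.2 rad) and distance of each of jar, paperweight from where it was at the start of the episode below 0.02 m and angle between each of jar, paperweight's own z axis and vertical below 0.1 rad); the robot touches nothing.
It fails at once if a candle is tipped over (more than 40 degrees) (angle between any of candle_round_large, candle_round_small, candle_square_large, candle_square_small's own z axis and vertical above 0.7 rad).
It fails at once if a candle is dropped onto its dish (faster than 0.6 m/s within 60 mm of it) ((horizontal distance between candle_round_large and dish_round_large below 0.02 m and z of candle_round_large in the frame of dish_round_large below 0.06 m and linear speed of candle_round_large above 0.6 m/s) or (horizontal distance between candle_round_small and dish_round_small below 0.02 m and z of candle_round_small in the frame of dish_round_small below 0.06 m and linear speed of candle_round_small above 0.6 m/s) or (horizontal distance between candle_square_large and dish_square_large below 0.02 m and z of candle_square_large in the frame of dish_square_large below 0.06 m and linear speed of candle_square_large above 0.6 m/s) or (horizontal distance between candle_square_small and dish_square_small below 0.02 m and z of candle_square_small in the frame of dish_square_small below 0.06 m and linear speed of candle_square_small above 0.6 m/s)).
It fails at once if the jar is pushed or carried away (more than 20 mm) (distance of jar from where it was at the start of the episode above 0.02 m).
It fails at once if the paperweight is pushed or carried away (more than 20 mm) (distance of paperweight from where it was at the start of the episode above 0.02 m).
It also fails if it takes over 99 s, if anything falls off the work surface, if the arm or the gripper's body presses on something with over 40 N, if the wrist force passes 120 N, or if a joint passes its speed limit or range.

### The arm

A 7-joint arm with a two-finger parallel gripper is mounted at the origin on the work surface. World frame = base frame: x ahead of the robot, y to its left, z up, the work surface at z = 0. Lengths are in m, angles in rad, forces in N, time in s.
With the tool pointing down it reaches from about 0.425 to 0.975 m from the base axis. Payload 16.7 kg.
Tool frame: the origin (TCP) lies midway between the tips of the shut fingers; the grasp point (between the pads) lies 19 mm behind it; z points along the fingers, y is the line along which they close (so a half turn about z gives the same grasp; the last joint's range is limited). The gripper opens to 85 mm and grips with 20 to 120 N. Pads are 22 mm wide; open, the fingers measure 114 mm over their backs; the gripper's body (76 mm by 85 mm) begins 54 mm behind the grasp point. The pads swing forward as they close: fully open they stand 13 mm farther back than shut.
Start: joints at [1.143, 0.426, 0.074, 1.606, -0.034, 1.111, -0.067], TCP at [0.185, -0.649, 0.231] pointing down, gripper open.
Joint ranges: [-2.85, 2.85], [-0.5, 2.14], [-1.23, 1.37], [0.21, 2.46], [-1.02, 4.16], [0.16, 2.05], [-2.73, 2.73]. Speed limits (rad/s): [1.89, 1.89, 2.39, 2.39, 3.01, 3.01, 3.01].

### API

Orientations are given as [roll, pitch, yaw] about the fixed x, y, z axes, in that order (R = Rz(yaw) Ry(pitch) Rx(roll)).
In Python, from rig import arm gives the robot as it stands. The module is installed in compiled form; this text tells all that it offers.
- The arm moves only by the tool carry_out, never from a script. Its argument "plan" is a list of rows, each an object of numbers: "x", "y", "z": the shift along the world's x, y, z scaled (see below); "rx", "ry", "rz": the turn, a rotation vector about the world's x, y, z scaled (see below); "claw": the opening, from -1 (shut) to 1 (fully open). In form: [{"x": .., "y": .., "z": .., "rx": .., "ry": .., "rz": .., "claw": ..}, ...]. A call has 1 to 8 rows; each row is the pose to reach, as a shift and turn from the pose commanded when the call began; what a row does not reach only later rows make up. The controller multiplies each number of a shift by 0.3 m and each number of a turn by pi/4 rad. A row lasts 1/10 s, in which the tool goes at most 50 mm and 8.59 degrees, less where a joint would pass 70% of its speed; a pose out of reach is approached as far as the arm can. A call with a number of a shift or a turn outside -1 to 1 is refused whole. A call with a gripper value outside its range is refused whole. The fingers move at their own pace and stop on an object; the grip force is fixed at half the most. Time passes only in rows, so rows that repeat a pose let the fingers close. It gives the time, the measured TCP pose, the force, the opening and the grip force at its end, in the units of the state.
- arm.sense(): the state, without advancing time (a new reading comes with each control period).
- arm.capture(name): name is "scene" or "top" or "wrist"; returns a dict with "image" (400x640x3 uint8, red, green, blue), "range_z" (400x640 float32, m along the optical axis (not along the pixel's ray), 0 where there is no reading), "intrinsics" (3x3 intrinsics, pixels), "camera_from_world" (4x4, takes a point from world to camera coordinates). Camera axes: x right, y up, looking along -z (the intrinsics and any distortion apply to the point x, -y, -z); pixel columns grow to the right and rows downward; lengths in m; the calibration is good to about 2 mm. A picture is of the moment at which its call begins.
- arm.finish_job(): hands the job in; it is judged then, once.
The state is a dict: "time_s": time; "joint_positions": joint angles; "qd": joint speeds; "joint_efforts": joint torques, N m; "ee_pos": TCP position; "eef_rot": TCP orientation; "force": force on the tool from outside, world axes, zero at the start; "wrist_torque": the same for the moment, N m; "gripper_width": finger opening in m; "gripper_force": force on a finger pad.
Only numpy, scipy, OpenCV 4.12 (cv2) and the standard library are available. Lean on these libraries where they do the work, as an engineer would, in place of code of your own. Each camera call takes 0.05 s, during which the arm holds its last target. There are 200 camera calls.

## Working session

There is one attempt and no reset: what is moved stays moved. The work goes in short steps, Python scripts to look and compute and a tool call to move; the robot and the scene stay as the last step left them, time stands still between calls to the robot, and variables do not carry over. Pictures are saved under pics/ and viewed, at most 14 in all, crops included, and the job is handed in when it is done.

Besides the shell and the picture viewer there is one more tool, called after ">>>" as name(argument=value, ...) on one line, values as JSON. carry_out: Moves the arm, as the interface text tells. Shifts and turns lie within -1 to 1; 1 stands for 0.3 m of shift or pi/4 rad of turn. Its arguments: {"type":"object","properties":{"plan":{"type":"array","items":{"type":"object","properties":{"x":{"type":"number"},"y":{"type":"number"},"z":{"type":"number"},"rx":{"type":"number"},"ry":{"type":"number"},"rz":{"type":"number"},"claw":{"type":"number"}}}}},"required":["plan"]}

```bash
mkdir -p pics; cat > h.py <<'E'
import numpy as np, cv2
from rig import arm
def save(n,im): cv2.imwrite(f'pics/{n}.png',im[:,:,::-1])
def world(c,u,v,z=None):
    """pixel -> world; on plane z or by depth"""
    K=c['intrinsics'];T=np.linalg.inv(c['camera_from_world'])
    d=np.array([(u-K[0,2])/K[0,0],-(v-K[1,2])/K[1,1],-1.])
    R,t=T[:3,:3],T[:3,3]
    s=c['range_z'][int(v),int(u)] if z is None else (z-t[2])/(R@d)[2]
    return t+s*(R@d)
def cloud(c):
    K=c['intrinsics'];T=np.linalg.inv(c['camera_from_world'])
    v,u=np.mgrid[:400,:640];r=c['range_z']
    p=np.stack([(u-K[0,2])/K[0,0]*r,-(v-K[1,2])/K[1,1]*r,-r],-1)
    return p@T[:3,:3].T+T[:3,3]
E
python3 - <<'E'
from h import *
s=arm.sense(); print({k:np.round(v,3) for k,v in s.items()})
a=[]
for n in ['scene','top']:
    c=arm.capture(n); np.savez(n+'.npz',**c); save(n,c['image'])
    print(n,c['intrinsics'].round(1).tolist(),np.linalg.inv(c['camera_from_world']).round(3).tolist())
    p=cloud(c); print(np.percentile(p[c['range_z']>0],[1,50,99],axis=0).round(3))
E
```

```text
{'time_s': np.float64(0.0), 'joint_positions': array([ 1.144,  0.427,  0.074,  1.607, -0.034,  1.111, -0.067]), 'qd': array([-0.   ,  0.001,  0.001, -0.   , -0.001, -0.001, -0.001]), 'joint_efforts': array([ 1.0000e-03, -9.4983e+01,  3.7620e+00, -4.6351e+01,  1.9000e-02,
        1.0000e-02, -0.0000e+00]), 'ee_pos': array([ 0.185, -0.649,  0.231]), 'eef_rot': array([-3.14 ,  0.   ,  0.278]), 'force': array([ 0.751, -1.058,  0.401]), 'wrist_torque': array([0.035, 0.039, 0.006]), 'gripper_force': np.float64(0.0), 'gripper_width': np.float64(0.085)}
scene [[434.1, 0.0, 318.3], [0.0, 434.1, 204.1], [0.0, 0.0, 1.0]] [[-0.739, -0.436, 0.514, 1.086], [0.674, -0.475, 0.566, 0.622], [-0.003, 0.764, 0.645, 0.723], [0.0, 0.0, 0.0, 1.0]]
[[-1.539e+00 -2.285e+00 -7.520e-01]
 [ 4.700e-01 -8.600e-02 -1.000e-03]
 [ 1.261e+00  6.640e-01  3.270e-01]]
top [[477.5, 0.0, 326.1], [0.0, 477.5, 201.0], [0.0, 0.0, 1.0]] [[0.064, 0.975, -0.212, 0.292], [-0.998, 0.063, -0.013, 0.02], [0.001, 0.213, 0.977, 1.27], [0.0, 0.0, 0.0, 1.0]]
[[ 0.049 -1.289 -0.757]
 [ 0.576  0.056 -0.   ]
 [ 1.685  1.502  0.064]]
```

View pics/top.png

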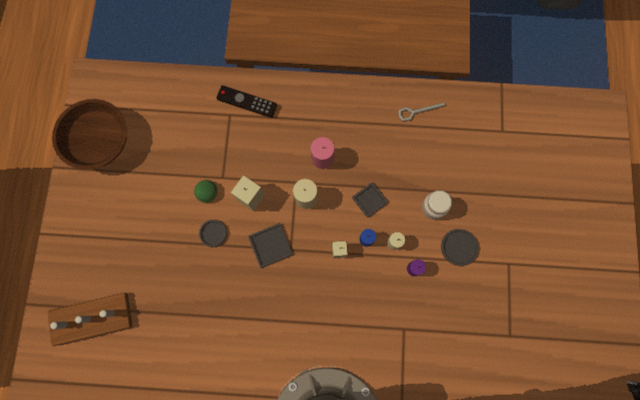

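View pics/scene.png

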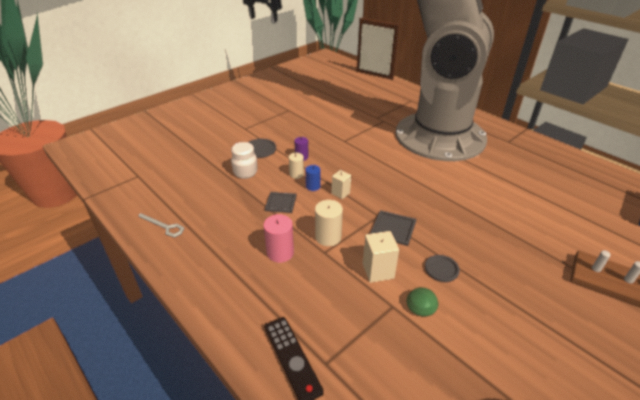

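The top view shows four ivory candidates: large round (305,190), large square (247,190), small round (397,240) and small square (340,248).
- **Look-alikes:** pink (322,152), blue (368,237) and purple (417,268).
- **Also pale:** the white jar (437,205) and the metal pegs on the rack at left.
- **Paperweight:** (206,191).
- **Dishes:** small round (213,233), large square (271,245), small square (370,200) and large round (460,247).

Next I'll measure these and check the choice in a crop.

```bash
cat > meas.py <<'E'
from h import *
def plane(c,pts,z): return np.array([world(c,u,v,z)[:2] for u,v in np.asarray(pts,float).reshape(-1,2)])
def measure(c,seeds):
    hsv=cv2.cvtColor(c['image'],cv2.COLOR_RGB2HSV).astype(int); P=cloud(c); out={}
    for n,(u,v,z,kind) in seeds.items():
        if kind=='dish': m=((hsv[...,2]<80)&(hsv[...,1]<110))
        else: m=(abs(P[...,2]-z)<.008)&(c['range_z']>0)
        box=np.zeros_like(m); r=32; box[max(v-r,0):v+r,max(u-r,0):u+r]=1
        k,l,st,ce=cv2.connectedComponentsWithStats((m&box).astype(np.uint8))
        i=1+np.argmin([np.hypot(*(ce[j]-(u,v)))-.02*st[j,4] for j in range(1,k)])
        cnt=max(cv2.findContours((l==i).astype(np.uint8),0,cv2.CHAIN_APPROX_NONE)[0],key=len)
        q=(plane(c,cnt,z)*1000).astype(np.float32)
        (cx,cy),(w,h),a=cv2.minAreaRect(q); zz=np.median(P[l==i][:,2])
        out[n]=(cx,cy,a)
        mx,my=plane(c,[ce[i]],z)[0]*1000
        print(n,'rect c %.0f %.0f size %.0f %.0f ang %.0f  centroid %.0f %.0f z %.0f R %.0f'%(cx,cy,w,h,a,mx,my,zz*1000,np.hypot(cx,cy)),'px',ce[i].round(0),st[i,4])
    return out
E
python3 - <<'E'
from meas import *
c=dict(np.load('top.npz'))
measure(c,{'RL':(305,186,.09,'c'),'SL':(247,185,.09,'c'),'RS':(397,238,.06,'c'),'SS':(340,245,.06,'c'),
'jar':(437,198,.086,'c'),'pink':(322,148,.09,'c'),'blue':(368,237,.06,'c'),'purple':(417,267,.06,'c'),'pw':(206,191,.036,'c'),
'dRS':(213,233,.01,'dish'),'dSL':(271,245,.01,'dish'),'dSS':(370,200,.01,'dish'),'dRL':(460,247,.01,'dish')})
im=c['image'][130:290,180:490]; save('crop',cv2.resize(im,None,fx=2.5,fy=2.5,interpolation=cv2.INTER_CUBIC))
E
```

```text
RL rect c 571 90 size 61 60 ang 18  centroid 572 90 z 91 R 579 px [305. 191.] 460
SL rect c 564 240 size 58 56 ang 60  centroid 564 240 z 91 R 613 px [246. 190.] 483
RS rect c 465 -152 size 36 38 ang 4  centroid 465 -151 z 61 R 490 px [397. 240.] 191
SS rect c 434 -7 size 36 36 ang 8  centroid 434 -7 z 61 R 434 px [340. 249.] 199
jar rect c 566 -252 size 58 58 ang 0  centroid 566 -253 z 86 R 619 px [440. 202.] 428
pink rect c 686 53 size 60 60 ang 4  centroid 686 54 z 91 R 688 px [322. 149.] 435
blue rect c 470 -78 size 38 37 ang 48  centroid 469 -78 z 60 R 477 px [368. 237.] 188
purple rect c 400 -206 size 38 38 ang 48  centroid 399 -206 z 61 R 449 px [418. 267.] 199
pw rect c 568 359 size 55 51 ang 60  centroid 569 360 z 35 R 672 px [205. 190.] 305
dRS rect c 460 331 size 70 69 ang 6  centroid 460 331 z 6 R 567 px [213. 233.] 568
dSL rect c 437 176 size 90 91 ang 27  centroid 437 176 z 6 R 471 px [270. 245.] 1157
dSS rect c 578 -81 size 70 71 ang 41  centroid 578 -81 z 6 R 584 px [370. 200.] 639
dRL rect c 464 -325 size 93 95 ang 1  centroid 464 -324 z 6 R 566 px [460. 247.] 1042
```

View pics/crop.png

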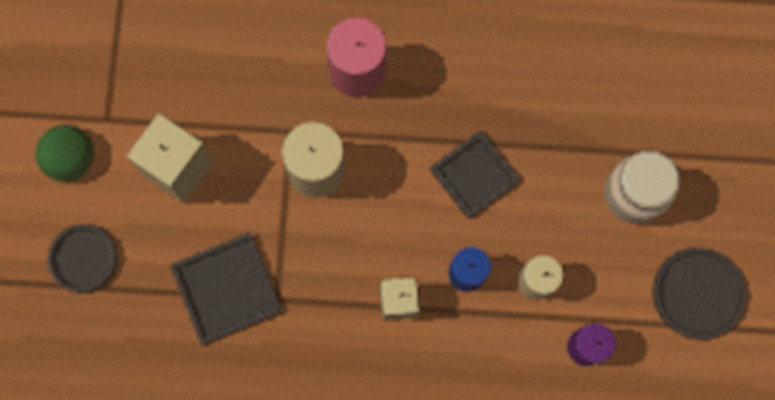

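The crop confirms the choice: the ivory small round (545,275 in the crop) lies between blue and purple, the large round (312,160) is ivory rather than pink, and all sizes and heights match the listing. I'll start with the small round candle.

>>> carry_out(plan=[{"x":0.5,"y":0.83,"z":-0.1,"rz":0.82,"claw":1},{"x":0.5,"y":0.83,"z":-0.1,"rz":0.82,"claw":1},{"x":0.5,"y":0.83,"z":-0.1,"rz":0.82,"claw":1},{"x":0.5,"y":0.83,"z":-0.1,"rz":0.82,"claw":1},{"x":0.5,"y":0.83,"z":-0.1,"rz":0.82,"claw":1},{"x":0.5,"y":0.83,"z":-0.1,"rz":0.82,"claw":1},{"x":0.5,"y":0.83,"z":-0.1,"rz":0.82,"claw":1},{"x":0.5,"y":0.83,"z":-0.1,"rz":0.82,"claw":1}])

```text
invalid input at $.plan[0]: expected keys x, y, z, rx, ry, rz, claw
```

>>> carry_out(plan=[{"x":0.5,"y":0.83,"z":-0.1,"rx":0,"ry":0,"rz":0.82,"claw":1},{"x":0.5,"y":0.83,"z":-0.1,"rx":0,"ry":0,"rz":0.82,"claw":1},{"x":0.5,"y":0.83,"z":-0.1,"rx":0,"ry":0,"rz":0.82,"claw":1},{"x":0.5,"y":0.83,"z":-0.1,"rx":0,"ry":0,"rz":0.82,"claw":1},{"x":0.5,"y":0.83,"z":-0.1,"rx":0,"ry":0,"rz":0.82,"claw":1},{"x":0.5,"y":0.83,"z":-0.1,"rx":0,"ry":0,"rz":0.82,"claw":1},{"x":0.5,"y":0.83,"z":-0.1,"rx":0,"ry":0,"rz":0.82,"claw":1},{"x":0.5,"y":0.83,"z":-0.1,"rx":0,"ry":0,"rz":0.82,"claw":1}])

```text
time_s: 0.9
ee_pos: [0.3355, -0.3994, 0.2012]
eef_rot: [-3.141, 0.0, 0.924]
force: [-1.1, -0.5, 0.4]
gripper_width: 0.0854
gripper_force: 0.0
```

>>> carry_out(plan=[{"x":0.432,"y":0.825,"z":-0.07,"rx":0,"ry":0,"rz":0.825,"claw":1},{"x":0.432,"y":0.825,"z":-0.07,"rx":0,"ry":0,"rz":0.825,"claw":1},{"x":0.432,"y":0.825,"z":-0.07,"rx":0,"ry":0,"rz":0.825,"claw":1},{"x":0.432,"y":0.825,"z":-0.07,"rx":0,"ry":0,"rz":0.825,"claw":1},{"x":0.432,"y":0.825,"z":-0.07,"rx":0,"ry":0,"rz":0.825,"claw":1},{"x":0.432,"y":0.825,"z":-0.07,"rx":0,"ry":0,"rz":0.825,"claw":1},{"x":0.432,"y":0.825,"z":-0.07,"rx":0,"ry":0,"rz":0.825,"claw":1},{"x":0.432,"y":0.825,"z":-0.07,"rx":0,"ry":0,"rz":0.825,"claw":1}])

```text
time_s: 1.7
ee_pos: [0.4647, -0.1534, 0.1801]
eef_rot: [-3.141, -0.0, 1.569]
force: [-0.2, -0.6, 0.1]
gripper_width: 0.0854
gripper_force: 0.0
```

```bash
python3 - <<'E'
from h import *
c=arm.capture('wrist'); save('w1',c['image']); np.savez('w1.npz',**c)
s=arm.sense(); print(s['ee_pos'],s['eef_rot'],s['joint_positions'].round(2))
E
```

```text
[ 0.46432574 -0.15400183  0.18014543] [-3.14102401e+00  1.57076991e-04  1.56794879e+00] [ 0.58  0.21 -0.44  2.04  0.11  0.91  0.08]
```

View pics/w1.png

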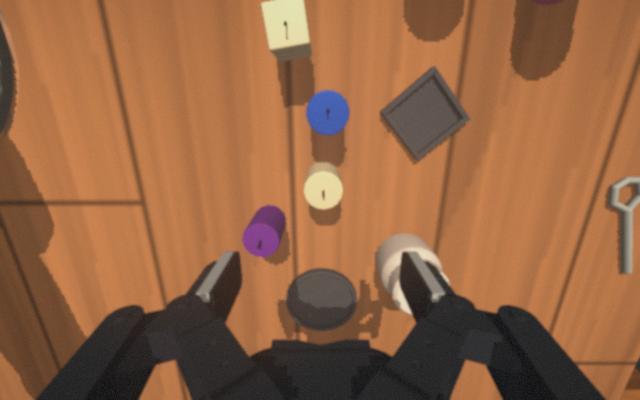

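The wrist view shows the ivory small round at (323,188) ahead of the fingers, with blue at (328,112), purple at (265,232) and the jar at (412,275). I'll cross-check positions from this view.

```bash
python3 - <<'E'
from meas import *
c=dict(np.load('w1.npz'))
measure(c,{'RS':(323,188,.06,'c'),'SS':(287,25,.06,'c'),'dSS':(425,113,.01,'dish'),'blue':(328,112,.06,'c')})
E
```

```text
RS rect c 469 -151 size 40 39 ang 82  centroid 469 -150 z 59 R 493 px [323. 189.] 1205
SS rect c 438 -8 size 36 37 ang 8  centroid 438 -8 z 59 R 438 px [286.  24.] 2105
dSS rect c 600 -63 size 5 44 ang 38  centroid 600 -63 z 4 R 603 px [446.  97.] 171
blue rect c 473 -78 size 39 38 ang 89  centroid 473 -78 z 59 R 479 px [328. 113.] 1517
```

>>> carry_out(plan=[{"x":0.008,"y":0.008,"z":-0.14,"rx":0,"ry":0,"rz":0,"claw":1},{"x":0.008,"y":0.008,"z":-0.28,"rx":0,"ry":0,"rz":0,"claw":1},{"x":0.008,"y":0.008,"z":-0.4,"rx":0,"ry":0,"rz":0,"claw":1},{"x":0.008,"y":0.008,"z":-0.5,"rx":0,"ry":0,"rz":0,"claw":1},{"x":0.008,"y":0.008,"z":-0.54,"rx":0,"ry":0,"rz":0,"claw":1},{"x":0.008,"y":0.008,"z":-0.54,"rx":0,"ry":0,"rz":0,"claw":1},{"x":0.008,"y":0.008,"z":-0.54,"rx":0,"ry":0,"rz":0,"claw":1}])

```text
time_s: 2.45
ee_pos: [0.4676, -0.151, 0.0193]
eef_rot: [3.141, 0.0, 1.569]
force: [-0.2, -0.2, 0.5]
gripper_width: 0.0855
gripper_force: 0.0
```

>>> carry_out(plan=[{"x":0,"y":0,"z":0,"rx":0,"ry":0,"rz":0,"claw":0.2},{"x":0,"y":0,"z":0,"rx":0,"ry":0,"rz":0,"claw":0},{"x":0,"y":0,"z":0,"rx":0,"ry":0,"rz":0,"claw":-0.2},{"x":0,"y":0,"z":0,"rx":0,"ry":0,"rz":0,"claw":-1},{"x":0,"y":0,"z":0,"rx":0,"ry":0,"rz":0,"claw":-1},{"x":0,"y":0,"z":0,"rx":0,"ry":0,"rz":0,"claw":-1},{"x":0,"y":0,"z":0,"rx":0,"ry":0,"rz":0,"claw":-1}])

```text
time_s: 3.15
ee_pos: [0.4675, -0.1504, 0.0193]
eef_rot: [3.141, 0.001, 1.57]
force: [-4.1, 1.0, 17.3]
gripper_width: 0.0391
gripper_force: 58.2
```

>>> carry_out(plan=[{"x":0,"y":0,"z":0.1,"rx":0,"ry":0,"rz":0,"claw":-1},{"x":0,"y":0,"z":0.25,"rx":0,"ry":0,"rz":0,"claw":-1},{"x":0,"y":0,"z":0.4,"rx":0,"ry":0,"rz":0,"claw":-1},{"x":0,"y":0,"z":0.5,"rx":0,"ry":0,"rz":0,"claw":-1},{"x":0,"y":0,"z":0.5,"rx":0,"ry":0,"rz":0,"claw":-1}])

```text
time_s: 3.65
ee_pos: [0.4691, -0.1507, 0.1725]
eef_rot: [3.135, 0.003, 1.57]
force: [-0.1, 0.1, -0.1]
gripper_width: 0.0387
gripper_force: 60.6
```

>>> carry_out(plan=[{"x":0,"y":0.1,"z":0,"rx":0,"ry":0,"rz":0,"claw":-1},{"x":0,"y":0.24,"z":0,"rx":0,"ry":0,"rz":0.1,"claw":-1},{"x":0,"y":0.38,"z":0,"rx":0,"ry":0,"rz":0.2,"claw":-1},{"x":0,"y":0.52,"z":0,"rx":0,"ry":0,"rz":0.3,"claw":-1},{"x":0,"y":0.66,"z":0,"rx":0,"ry":0,"rz":0.4,"claw":-1},{"x":0,"y":0.76,"z":0,"rx":0,"ry":0,"rz":0.5,"claw":-1},{"x":0,"y":0.8,"z":0,"rx":0,"ry":0,"rz":0.5,"claw":-1},{"x":0,"y":0.8,"z":0,"rx":0,"ry":0,"rz":0.5,"claw":-1}])

```text
time_s: 4.45
ee_pos: [0.4667, 0.0913, 0.1679]
eef_rot: [-3.141, -0.001, 1.964]
force: [-0.1, -0.8, -1.0]
gripper_width: 0.0385
gripper_force: 60.6
```

>>> carry_out(plan=[{"x":-0.015,"y":0.1,"z":0,"rx":0,"ry":0,"rz":0.05,"claw":-1},{"x":-0.015,"y":0.24,"z":0,"rx":0,"ry":0,"rz":0.15,"claw":-1},{"x":-0.015,"y":0.38,"z":0,"rx":0,"ry":0,"rz":0.25,"claw":-1},{"x":-0.015,"y":0.52,"z":0,"rx":0,"ry":0,"rz":0.35,"claw":-1},{"x":-0.015,"y":0.66,"z":0,"rx":0,"ry":0,"rz":0.45,"claw":-1},{"x":-0.015,"y":0.76,"z":0,"rx":0,"ry":0,"rz":0.5,"claw":-1},{"x":-0.015,"y":0.806,"z":0,"rx":0,"ry":0,"rz":0.5,"claw":-1},{"x":-0.015,"y":0.806,"z":0,"rx":0,"ry":0,"rz":0.5,"claw":-1}])

```text
time_s: 5.25
ee_pos: [0.4625, 0.3321, 0.1677]
eef_rot: [-3.141, -0.001, 2.355]
force: [0.1, -0.8, -0.5]
gripper_width: 0.039
gripper_force: 60.6
```

```bash
python3 - <<'E'
from h import *
c=arm.capture('wrist'); save('w2',c['image']); np.savez('w2.npz',**c)
s=arm.sense(); print(s['ee_pos'],s['eef_rot'],s['joint_positions'].round(2))
E
```

```text
[0.46278693 0.3305945  0.16767726] [-3.14031561e+00  6.98099176e-05  2.35357314e+00] [-0.11  0.43 -0.78  1.87  0.35  0.99 -0.26]
```

View pics/w2.png

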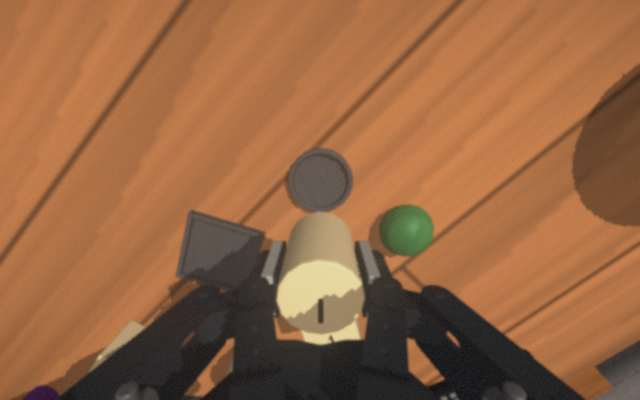

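The candle is held upright at (320,270), the small round dish is clear at (320,180), and the paperweight is at (406,230). I'll measure the dish and the held candle from here.

```bash
python3 - <<'E'
from meas import *
c=dict(np.load('w2.npz'))
hsv=cv2.cvtColor(c['image'],cv2.COLOR_RGB2HSV).astype(int)
m=((hsv[...,1]<100)&(hsv[...,2]<110)).astype(np.uint8); m[:,:280]=0; m[:,358:]=0; m[213:]=0; m[:140]=0
cnt=max(cv2.findContours(m,0,1)[0],key=cv2.contourArea)
q=(plane(c,cnt,.01)*1000).astype(np.float32); print(cv2.minEnclosingCircle(q),cv2.minAreaRect(q))
P=cloud(c); m=(hsv[...,0]>15)&(hsv[...,0]<35)&(hsv[...,2]>110); m[:,:270]=0;m[:,370:]=0
z=P[m][:,2]; top=P[m&(P[...,2]>.195)]; print(np.percentile(z,[1,50,99]), np.percentile(top,[1,50,99],axis=0))
E
```

```text
((460.2498779296875, 332.177734375), 36.05821990966797) ((460.976318359375, 332.3319091796875), (69.67330169677734, 70.4684066772461), 4.110503673553467)
[0.08797973 0.20633978 0.20901468] [[0.44032502 0.31346257 0.19567837]
 [0.46042133 0.33428571 0.20692754]
 [0.48143581 0.35382179 0.23982948]]
```

>>> carry_out(plan=[{"x":-0.006,"y":0.004,"z":-0.12,"rx":0,"ry":0,"rz":0,"claw":-1},{"x":-0.006,"y":0.004,"z":-0.25,"rx":0,"ry":0,"rz":0,"claw":-1},{"x":-0.006,"y":0.004,"z":-0.35,"rx":0,"ry":0,"rz":0,"claw":-1},{"x":-0.006,"y":0.004,"z":-0.4,"rx":0,"ry":0,"rz":0,"claw":-1},{"x":-0.006,"y":0.004,"z":-0.44,"rx":0,"ry":0,"rz":0,"claw":-1},{"x":-0.006,"y":0.004,"z":-0.46,"rx":0,"ry":0,"rz":0,"claw":-1},{"x":-0.006,"y":0.004,"z":-0.475,"rx":0,"ry":0,"rz":0,"claw":-1},{"x":-0.006,"y":0.004,"z":-0.475,"rx":0,"ry":0,"rz":0,"claw":-1}])

```text
time_s: 6.1
ee_pos: [0.4611, 0.3328, 0.0261]
eef_rot: [3.141, 0.0, 2.355]
force: [-0.3, -0.1, -0.7]
gripper_width: 0.0389
gripper_force: 60.6
```

>>> carry_out(plan=[{"x":0,"y":0,"z":-0.003,"rx":0,"ry":0,"rz":0,"claw":-1},{"x":0,"y":0,"z":-0.006,"rx":0,"ry":0,"rz":0,"claw":-1},{"x":0,"y":0,"z":-0.006,"rx":0,"ry":0,"rz":0,"claw":-1}])

```text
time_s: 6.4
ee_pos: [0.4609, 0.3329, 0.0243]
eef_rot: [3.141, 0.0, 2.355]
force: [0.6, 0.2, -1.2]
gripper_width: 0.0389
gripper_force: 60.6
```

>>> carry_out(plan=[{"x":0,"y":0,"z":-0.003,"rx":0,"ry":0,"rz":0,"claw":-1},{"x":0,"y":0,"z":-0.003,"rx":0,"ry":0,"rz":0,"claw":-1},{"x":0,"y":0,"z":-0.003,"rx":0,"ry":0,"rz":0,"claw":0.1},{"x":0,"y":0,"z":-0.003,"rx":0,"ry":0,"rz":0,"claw":0.5},{"x":0,"y":0,"z":-0.003,"rx":0,"ry":0,"rz":0,"claw":0.9},{"x":0,"y":0,"z":-0.003,"rx":0,"ry":0,"rz":0,"claw":0.9},{"x":0,"y":0,"z":-0.003,"rx":0,"ry":0,"rz":0,"claw":0.9}])

```text
time_s: 7.1
ee_pos: [0.4608, 0.3328, 0.0231]
eef_rot: [-3.142, -0.0, 2.355]
force: [-0.1, -0.8, -0.2]
gripper_width: 0.0815
gripper_force: 0.0
```

>>> carry_out(plan=[{"x":0,"y":0,"z":0.1,"rx":0,"ry":0,"rz":0,"claw":1},{"x":0,"y":0,"z":0.25,"rx":0,"ry":0,"rz":0,"claw":1},{"x":0,"y":0,"z":0.4,"rx":0,"ry":0,"rz":0,"claw":1},{"x":0,"y":0,"z":0.5,"rx":0,"ry":0,"rz":0,"claw":1},{"x":0,"y":0,"z":0.5,"rx":0,"ry":0,"rz":0,"claw":1}])

```text
time_s: 7.6
ee_pos: [0.4622, 0.3343, 0.1774]
eef_rot: [3.136, 0.002, 2.355]
force: [-1.0, 0.4, -1.4]
gripper_width: 0.0856
gripper_force: 0.0
```

>>> carry_out(plan=[{"x":0.1,"y":-0.09,"z":0.05,"rx":0,"ry":0,"rz":0.1,"claw":1},{"x":0.2,"y":-0.18,"z":0.05,"rx":0,"ry":0,"rz":0.2,"claw":1},{"x":0.3,"y":-0.26,"z":0.05,"rx":0,"ry":0,"rz":0.33,"claw":1},{"x":0.35,"y":-0.31,"z":0.05,"rx":0,"ry":0,"rz":0.33,"claw":1},{"x":0.35,"y":-0.31,"z":0.05,"rx":0,"ry":0,"rz":0.33,"claw":1},{"x":0.35,"y":-0.31,"z":0.05,"rx":0,"ry":0,"rz":0.33,"claw":1}])

```text
time_s: 8.2
ee_pos: [0.5655, 0.2396, 0.1874]
eef_rot: [-3.141, -0.001, 2.613]
force: [0.2, 0.4, 0.9]
gripper_width: 0.0857
gripper_force: 0.0
```

```bash
cat > look.py <<'E'
import sys; from meas import *
n=sys.argv[1]
t=arm.capture('top'); w=arm.capture('wrist'); save(n,w['image']); np.savez(n+'.npz',**w); save(n+'t',t['image'])
s=arm.sense(); print(np.round(s['ee_pos'],4),np.degrees(s['eef_rot']).round(1))
# tall tops seen by wrist cam: components of points near given heights
for c,nm in((w,'wrist'),(t,'top')):
    P=cloud(c);hsv=cv2.cvtColor(c['image'],cv2.COLOR_RGB2HSV).astype(int)
    iv=(hsv[...,0]>18)&(hsv[...,0]<38)&(hsv[...,2]>110)&(hsv[...,1]<150)
    for z in (.06,.064,.09,.094):
        m=(iv&(abs(P[...,2]-z)<.007)).astype(np.uint8)
        m=cv2.morphologyEx(m,cv2.MORPH_CLOSE,np.ones((5,5)))
        for k in cv2.findContours(m,0,1)[0]:
            if cv2.contourArea(k)<(100 if nm=='top' else 600): continue
            q=(plane(c,k,z)*1000).astype(np.float32);(x,y),sz,a=cv2.minAreaRect(q)
            if min(sz)>30: print(nm,z,'c %.0f %.0f sz %.0f %.0f a %.0f'%(x,y,*sz,a))
E
python3 look.py w3
```

```text
[0.5649 0.2408 0.1879] [-180.    -0.   149.9]
wrist 0.06 c 438 -2 sz 36 40 a 9
wrist 0.06 c 462 332 sz 39 39 a 81
wrist 0.064 c 439 1 sz 34 35 a 8
wrist 0.064 c 463 331 sz 38 38 a 81
wrist 0.09 c 566 243 sz 54 55 a 59
wrist 0.094 c 565 243 sz 53 53 a 60
top 0.06 c 460 332 sz 36 36 a 4
top 0.064 c 459 331 sz 36 36 a 4
```

View pics/w3.png

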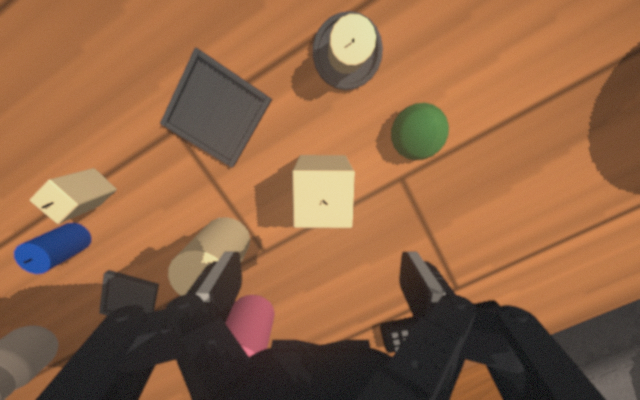

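The small round candle stands centred in its dish at (348,50). The large square at (323,195) lines up with the fingers.

>>> carry_out(plan=[{"x":0,"y":0.005,"z":-0.12,"rx":0,"ry":0,"rz":0,"claw":1},{"x":0,"y":0.005,"z":-0.24,"rx":0,"ry":0,"rz":0,"claw":1},{"x":0,"y":0.005,"z":-0.36,"rx":0,"ry":0,"rz":0,"claw":1},{"x":0,"y":0.005,"z":-0.45,"rx":0,"ry":0,"rz":0,"claw":1},{"x":0,"y":0.005,"z":-0.486,"rx":0,"ry":0,"rz":0,"claw":1},{"x":0,"y":0.005,"z":-0.486,"rx":0,"ry":0,"rz":0,"claw":1},{"x":0,"y":0.005,"z":-0.486,"rx":0,"ry":0,"rz":0,"claw":1}])

```text
time_s: 9.0
ee_pos: [0.5661, 0.2422, 0.0436]
eef_rot: [3.14, 0.001, 2.615]
force: [-0.1, 0.5, 0.2]
gripper_width: 0.0855
gripper_force: 0.0
```

>>> carry_out(plan=[{"x":0,"y":0,"z":0,"rx":0,"ry":0,"rz":0,"claw":0.6},{"x":0,"y":0,"z":0,"rx":0,"ry":0,"rz":0,"claw":0.4},{"x":0,"y":0,"z":0,"rx":0,"ry":0,"rz":0,"claw":0.2},{"x":0,"y":0,"z":0,"rx":0,"ry":0,"rz":0,"claw":-1},{"x":0,"y":0,"z":0,"rx":0,"ry":0,"rz":0,"claw":-1},{"x":0,"y":0,"z":0,"rx":0,"ry":0,"rz":0,"claw":-1},{"x":0,"y":0,"z":0,"rx":0,"ry":0,"rz":0,"claw":-1}])

```text
time_s: 9.7
ee_pos: [0.5664, 0.2416, 0.0436]
eef_rot: [3.141, 0.001, 2.614]
force: [-0.6, -0.5, 8.8]
gripper_width: 0.0554
gripper_force: 62.0
```

>>> carry_out(plan=[{"x":0,"y":0,"z":0.07,"rx":0,"ry":0,"rz":0,"claw":-1},{"x":0,"y":0,"z":0.15,"rx":0,"ry":0,"rz":0,"claw":-1},{"x":0,"y":0,"z":0.22,"rx":0,"ry":0,"rz":0,"claw":-1},{"x":0,"y":0,"z":0.27,"rx":0,"ry":0,"rz":0,"claw":-1},{"x":0,"y":0,"z":0.27,"rx":0,"ry":0,"rz":0,"claw":-1}])

```text
time_s: 10.2
ee_pos: [0.5667, 0.2417, 0.1254]
eef_rot: [3.139, 0.002, 2.614]
force: [0.8, 1.2, -3.0]
gripper_width: 0.0553
gripper_force: 64.7
```

>>> carry_out(plan=[{"x":-0.05,"y":-0.02,"z":0,"rx":0,"ry":0,"rz":-0.1,"claw":-1},{"x":-0.13,"y":-0.06,"z":0,"rx":0,"ry":0,"rz":-0.23,"claw":-1},{"x":-0.22,"y":-0.11,"z":0,"rx":0,"ry":0,"rz":-0.38,"claw":-1},{"x":-0.31,"y":-0.16,"z":0,"rx":0,"ry":0,"rz":-0.53,"claw":-1},{"x":-0.39,"y":-0.2,"z":0,"rx":0,"ry":0,"rz":-0.66,"claw":-1},{"x":-0.425,"y":-0.217,"z":0,"rx":0,"ry":0,"rz":-0.733,"claw":-1},{"x":-0.425,"y":-0.217,"z":0,"rx":0,"ry":0,"rz":-0.733,"claw":-1},{"x":-0.425,"y":-0.217,"z":0,"rx":0,"ry":0,"rz":-0.733,"claw":-1}])

```text
time_s: 11.0
ee_pos: [0.4387, 0.1763, 0.1231]
eef_rot: [3.141, 0.0, 2.04]
force: [-0.0, -0.3, -2.1]
gripper_width: 0.0552
gripper_force: 64.7
```

```bash
python3 - <<'E'
from meas import *
c=arm.capture('wrist'); save('w4',c['image']); np.savez('w4.npz',**c); print(arm.sense()['ee_pos'])
d=dict(np.load('w3.npz'))
measure(d,{'dSL':(215,108,.01,'dish')})
hsv=cv2.cvtColor(d['image'],cv2.COLOR_RGB2HSV).astype(int)
m=((hsv[...,1]<100)&(hsv[...,2]<110)).astype(np.uint8); m[:,:150]=0; m[:,285:]=0; m[180:]=0
cnt=max(cv2.findContours(m,0,1)[0],key=cv2.contourArea)
print(cv2.minAreaRect((plane(d,cnt,.01)*1000).astype(np.float32)))
P=cloud(c);print(np.percentile(P[...,2][(P[...,2]>.1)&(P[...,2]<.2)],[5,50,95]))
E
```

```text
[0.43888093 0.17654733 0.12311302]
dSL rect c 428 214 size 29 5 ang 27  centroid 429 214 z 3 R 479 px [235.  83.] 115
((440.89739990234375, 177.3519287109375), (90.72772216796875, 92.14976501464844), 26.413835525512695)
[0.13228287 0.16904519 0.1980872 ]
```

View pics/w4.png

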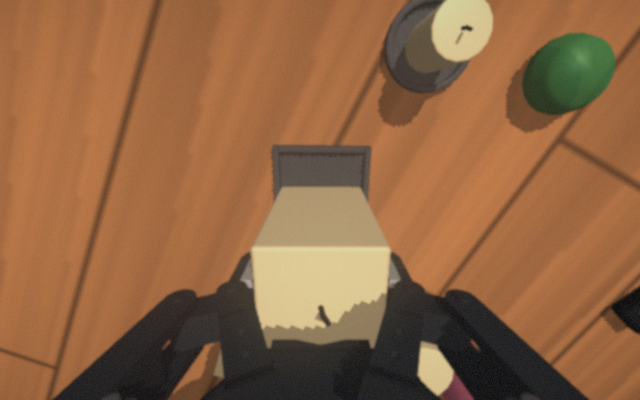

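The candle sits level in the grip with its sides parallel to the dish rim (275–370,150). Lowering.

>>> carry_out(plan=[{"x":0.003,"y":0,"z":-0.07,"rx":0,"ry":0,"rz":0,"claw":-1},{"x":0.003,"y":0,"z":-0.14,"rx":0,"ry":0,"rz":0,"claw":-1},{"x":0.003,"y":0,"z":-0.19,"rx":0,"ry":0,"rz":0,"claw":-1},{"x":0.003,"y":0,"z":-0.22,"rx":0,"ry":0,"rz":0,"claw":-1},{"x":0.003,"y":0,"z":-0.24,"rx":0,"ry":0,"rz":0,"claw":-1},{"x":0.003,"y":0,"z":-0.247,"rx":0,"ry":0,"rz":0,"claw":-1},{"x":0.003,"y":0,"z":-0.247,"rx":0,"ry":0,"rz":0,"claw":-1},{"x":0.003,"y":0,"z":-0.247,"rx":0,"ry":0,"rz":0,"claw":-1}])

```text
time_s: 11.85
ee_pos: [0.4395, 0.1764, 0.0497]
eef_rot: [3.141, 0.0, 2.039]
force: [0.2, 1.1, -2.4]
gripper_width: 0.0557
gripper_force: 64.9
```

>>> carry_out(plan=[{"x":0,"y":0,"z":-0.003,"rx":0,"ry":0,"rz":0,"claw":-1},{"x":0,"y":0,"z":-0.006,"rx":0,"ry":0,"rz":0,"claw":-1},{"x":0,"y":0,"z":-0.009,"rx":0,"ry":0,"rz":0,"claw":-1},{"x":0,"y":0,"z":-0.009,"rx":0,"ry":0,"rz":0,"claw":-1},{"x":0,"y":0,"z":-0.009,"rx":0,"ry":0,"rz":0,"claw":0.4},{"x":0,"y":0,"z":-0.009,"rx":0,"ry":0,"rz":0,"claw":0.7},{"x":0,"y":0,"z":-0.009,"rx":0,"ry":0,"rz":0,"claw":1},{"x":0,"y":0,"z":-0.009,"rx":0,"ry":0,"rz":0,"claw":1}])

```text
time_s: 12.65
ee_pos: [0.4392, 0.1762, 0.0465]
eef_rot: [-3.142, -0.0, 2.039]
force: [-0.6, -0.4, -0.0]
gripper_width: 0.0853
gripper_force: 0.0
```

>>> carry_out(plan=[{"x":0,"y":0,"z":0,"rx":0,"ry":0,"rz":0,"claw":1},{"x":0,"y":0,"z":0.1,"rx":0,"ry":0,"rz":0,"claw":1},{"x":0,"y":0,"z":0.25,"rx":0,"ry":0,"rz":0,"claw":1},{"x":0,"y":0,"z":0.4,"rx":0,"ry":0,"rz":0,"claw":1},{"x":0,"y":0,"z":0.45,"rx":0,"ry":0,"rz":0,"claw":1},{"x":0,"y":0,"z":0.45,"rx":0,"ry":0,"rz":0,"claw":1}])

```text
time_s: 13.25
ee_pos: [0.4404, 0.1765, 0.1836]
eef_rot: [3.138, 0.001, 2.038]
force: [0.9, -0.4, -0.8]
gripper_width: 0.0851
gripper_force: 0.0
```

>>> carry_out(plan=[{"x":0.12,"y":-0.08,"z":0.02,"rx":0,"ry":0,"rz":-0.15,"claw":1},{"x":0.24,"y":-0.16,"z":0.02,"rx":0,"ry":0,"rz":-0.3,"claw":1},{"x":0.36,"y":-0.23,"z":0.02,"rx":0,"ry":0,"rz":-0.45,"claw":1},{"x":0.447,"y":-0.283,"z":0.02,"rx":0,"ry":0,"rz":-0.6,"claw":1},{"x":0.447,"y":-0.283,"z":0.02,"rx":0,"ry":0,"rz":-0.6,"claw":1},{"x":0.447,"y":-0.283,"z":0.02,"rx":0,"ry":0,"rz":-0.6,"claw":1},{"x":0.447,"y":-0.283,"z":0.02,"rx":0,"ry":0,"rz":-0.6,"claw":1}])

```text
time_s: 13.95
ee_pos: [0.5723, 0.0919, 0.1865]
eef_rot: [-3.14, 0.0, 1.569]
force: [-0.5, -0.1, 0.7]
gripper_width: 0.0853
gripper_force: 0.0
```

```bash
python3 look.py w5
```

```text
[0.5725 0.0919 0.1871] [-180.     0.    89.9]
wrist 0.09 c 575 93 sz 60 59 a 66
wrist 0.09 c 442 177 sz 59 56 a 27
wrist 0.094 c 575 93 sz 58 57 a 90
wrist 0.094 c 443 176 sz 57 55 a 27
top 0.06 c 460 332 sz 37 36 a 7
top 0.064 c 459 331 sz 36 36 a 7
top 0.09 c 439 176 sz 55 56 a 26
top 0.094 c 438 176 sz 55 55 a 26
```

View pics/w5.png

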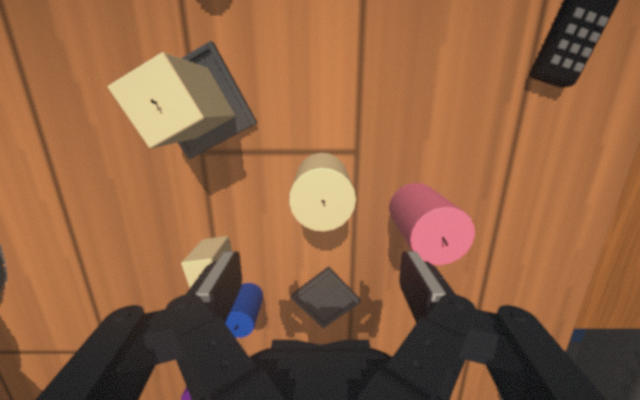

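The large square candle stands squarely in its dish at (175,100). The ivory large round at (323,195) is under the gripper, with pink clear at (440,230).

>>> carry_out(plan=[{"x":0.005,"y":0,"z":-0.12,"rx":0,"ry":0,"rz":0,"claw":1},{"x":0.005,"y":0,"z":-0.24,"rx":0,"ry":0,"rz":0,"claw":1},{"x":0.005,"y":0,"z":-0.36,"rx":0,"ry":0,"rz":0,"claw":1},{"x":0.005,"y":0,"z":-0.45,"rx":0,"ry":0,"rz":0,"claw":1},{"x":0.005,"y":0,"z":-0.484,"rx":0,"ry":0,"rz":0,"claw":1},{"x":0.005,"y":0,"z":-0.484,"rx":0,"ry":0,"rz":0,"claw":1},{"x":0.005,"y":0,"z":-0.484,"rx":0,"ry":0,"rz":0,"claw":1}])

```text
time_s: 14.75
ee_pos: [0.5753, 0.0917, 0.0435]
eef_rot: [3.14, -0.0, 1.568]
force: [-0.6, 0.1, 1.2]
gripper_width: 0.0854
gripper_force: 0.0
```

>>> carry_out(plan=[{"x":0,"y":0,"z":0,"rx":0,"ry":0,"rz":0,"claw":0.7},{"x":0,"y":0,"z":0,"rx":0,"ry":0,"rz":0,"claw":0.5},{"x":0,"y":0,"z":0,"rx":0,"ry":0,"rz":0,"claw":0.4},{"x":0,"y":0,"z":0,"rx":0,"ry":0,"rz":0,"claw":-1},{"x":0,"y":0,"z":0,"rx":0,"ry":0,"rz":0,"claw":-1},{"x":0,"y":0,"z":0,"rx":0,"ry":0,"rz":0,"claw":-1},{"x":0,"y":0,"z":0,"rx":0,"ry":0,"rz":0,"claw":-1}])

```text
time_s: 15.45
ee_pos: [0.5753, 0.0914, 0.0436]
eef_rot: [3.14, 0.0, 1.567]
force: [-4.6, -1.3, 12.2]
gripper_width: 0.0609
gripper_force: 61.7
```

>>> carry_out(plan=[{"x":0,"y":0,"z":0.08,"rx":0,"ry":0,"rz":0,"claw":-1},{"x":0,"y":0,"z":0.2,"rx":0,"ry":0,"rz":0,"claw":-1},{"x":0,"y":0,"z":0.32,"rx":0,"ry":0,"rz":0,"claw":-1},{"x":0,"y":0,"z":0.43,"rx":0,"ry":0,"rz":0,"claw":-1},{"x":0,"y":0,"z":0.47,"rx":0,"ry":0,"rz":0,"claw":-1},{"x":0,"y":0,"z":0.47,"rx":0,"ry":0,"rz":0,"claw":-1},{"x":0,"y":0,"z":0.47,"rx":0,"ry":0,"rz":0,"claw":-1}])

```text
time_s: 16.15
ee_pos: [0.5743, 0.0909, 0.1823]
eef_rot: [-3.141, 0.0, 1.567]
force: [-0.2, -0.7, -2.6]
gripper_width: 0.0604
gripper_force: 66.1
```

>>> carry_out(plan=[{"x":-0.03,"y":-0.1,"z":0,"rx":0,"ry":0,"rz":-0.07,"claw":-1},{"x":-0.06,"y":-0.23,"z":0,"rx":0,"ry":0,"rz":-0.15,"claw":-1},{"x":-0.09,"y":-0.36,"z":0,"rx":0,"ry":0,"rz":-0.23,"claw":-1},{"x":-0.12,"y":-0.49,"z":0,"rx":0,"ry":0,"rz":-0.31,"claw":-1},{"x":-0.15,"y":-0.6,"z":0,"rx":0,"ry":0,"rz":-0.39,"claw":-1},{"x":-0.18,"y":-0.69,"z":0,"rx":0,"ry":0,"rz":-0.44,"claw":-1},{"x":-0.18,"y":-0.69,"z":0,"rx":0,"ry":0,"rz":-0.44,"claw":-1}])

```text
time_s: 16.85
ee_pos: [0.5184, -0.1198, 0.1813]
eef_rot: [-3.138, 0.002, 1.215]
force: [-0.6, 0.5, -2.7]
gripper_width: 0.0605
gripper_force: 66.2
```

>>> carry_out(plan=[{"x":-0.03,"y":-0.1,"z":0,"rx":0,"ry":0,"rz":-0.07,"claw":-1},{"x":-0.06,"y":-0.23,"z":0,"rx":0,"ry":0,"rz":-0.15,"claw":-1},{"x":-0.09,"y":-0.36,"z":0,"rx":0,"ry":0,"rz":-0.23,"claw":-1},{"x":-0.12,"y":-0.49,"z":0,"rx":0,"ry":0,"rz":-0.31,"claw":-1},{"x":-0.15,"y":-0.6,"z":0,"rx":0,"ry":0,"rz":-0.39,"claw":-1},{"x":-0.18,"y":-0.69,"z":0,"rx":0,"ry":0,"rz":-0.44,"claw":-1},{"x":-0.18,"y":-0.69,"z":0,"rx":0,"ry":0,"rz":-0.44,"claw":-1},{"x":-0.18,"y":-0.69,"z":0,"rx":0,"ry":0,"rz":-0.44,"claw":-1}])

```text
time_s: 17.65
ee_pos: [0.4662, -0.3223, 0.1817]
eef_rot: [-3.139, 0.0, 0.876]
force: [-0.3, 0.7, -1.9]
gripper_width: 0.0605
gripper_force: 66.2
```

```bash
python3 - <<'E'
from meas import *
c=arm.capture('wrist'); save('w6',c['image']); np.savez('w6.npz',**c); print(arm.sense()['ee_pos'])
E
```

```text
[ 0.46670986 -0.32154976  0.18201312]
```

View pics/w6.png

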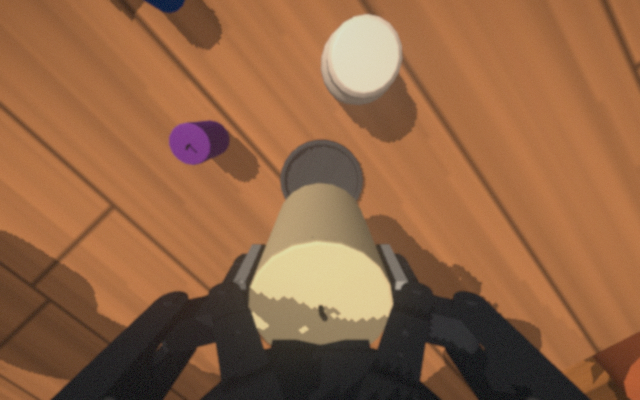

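The candle hangs upright over the large round dish at (322,180). The jar at (362,55) is well clear. Lowering.

>>> carry_out(plan=[{"x":0,"y":-0.007,"z":-0.12,"rx":0,"ry":0,"rz":0,"claw":-1},{"x":0,"y":-0.007,"z":-0.24,"rx":0,"ry":0,"rz":0,"claw":-1},{"x":0,"y":-0.007,"z":-0.33,"rx":0,"ry":0,"rz":0,"claw":-1},{"x":0,"y":-0.007,"z":-0.38,"rx":0,"ry":0,"rz":0,"claw":-1},{"x":0,"y":-0.007,"z":-0.42,"rx":0,"ry":0,"rz":0,"claw":-1},{"x":0,"y":-0.007,"z":-0.437,"rx":0,"ry":0,"rz":0,"claw":-1},{"x":0,"y":-0.007,"z":-0.437,"rx":0,"ry":0,"rz":0,"claw":-1},{"x":0,"y":-0.007,"z":-0.437,"rx":0,"ry":0,"rz":0,"claw":-1}])

```text
time_s: 18.5
ee_pos: [0.4674, -0.325, 0.0531]
eef_rot: [3.14, -0.0, 0.876]
force: [-0.9, -0.0, -2.2]
gripper_width: 0.0606
gripper_force: 66.3
```

>>> carry_out(plan=[{"x":0,"y":0,"z":-0.006,"rx":0,"ry":0,"rz":0,"claw":-1},{"x":0,"y":0,"z":-0.011,"rx":0,"ry":0,"rz":0,"claw":-1},{"x":0,"y":0,"z":-0.015,"rx":0,"ry":0,"rz":0,"claw":-1},{"x":0,"y":0,"z":-0.015,"rx":0,"ry":0,"rz":0,"claw":-1},{"x":0,"y":0,"z":-0.015,"rx":0,"ry":0,"rz":0,"claw":-1}])

```text
time_s: 19.0
ee_pos: [0.4668, -0.3248, 0.0477]
eef_rot: [-3.142, -0.0, 0.876]
force: [-0.8, 0.2, -2.0]
gripper_width: 0.0609
gripper_force: 66.4
```

>>> carry_out(plan=[{"x":0,"y":0,"z":-0.003,"rx":0,"ry":0,"rz":0,"claw":-1},{"x":0,"y":0,"z":-0.003,"rx":0,"ry":0,"rz":0,"claw":-1},{"x":0,"y":0,"z":-0.003,"rx":0,"ry":0,"rz":0,"claw":0.5},{"x":0,"y":0,"z":-0.003,"rx":0,"ry":0,"rz":0,"claw":0.7},{"x":0,"y":0,"z":-0.003,"rx":0,"ry":0,"rz":0,"claw":1},{"x":0,"y":0,"z":-0.003,"rx":0,"ry":0,"rz":0,"claw":1},{"x":0,"y":0,"z":-0.003,"rx":0,"ry":0,"rz":0,"claw":1}])

```text
time_s: 19.7
ee_pos: [0.4668, -0.3248, 0.0467]
eef_rot: [-3.141, -0.0, 0.876]
force: [-0.1, 0.4, 0.7]
gripper_width: 0.0856
gripper_force: 0.0
```

>>> carry_out(plan=[{"x":0,"y":0,"z":0,"rx":0,"ry":0,"rz":0,"claw":1},{"x":0,"y":0,"z":0.1,"rx":0,"ry":0,"rz":0,"claw":1},{"x":0,"y":0,"z":0.25,"rx":0,"ry":0,"rz":0,"claw":1},{"x":0,"y":0,"z":0.4,"rx":0,"ry":0,"rz":0,"claw":1},{"x":0,"y":0,"z":0.45,"rx":0,"ry":0,"rz":0,"claw":1},{"x":0,"y":0,"z":0.45,"rx":0,"ry":0,"rz":0,"claw":1}])

```text
time_s: 20.3
ee_pos: [0.4679, -0.3255, 0.1844]
eef_rot: [3.137, -0.0, 0.876]
force: [-0.6, 0.9, -0.3]
gripper_width: 0.0853
gripper_force: 0.0
```

>>> carry_out(plan=[{"x":-0.05,"y":0.53,"z":0,"rx":0,"ry":0,"rz":0.53,"claw":1},{"x":-0.05,"y":0.53,"z":0,"rx":0,"ry":0,"rz":0.53,"claw":1},{"x":-0.05,"y":0.53,"z":0,"rx":0,"ry":0,"rz":0.53,"claw":1},{"x":-0.05,"y":0.53,"z":0,"rx":0,"ry":0,"rz":0.53,"claw":1},{"x":-0.05,"y":0.53,"z":0,"rx":0,"ry":0,"rz":0.53,"claw":1}])

```text
time_s: 20.8
ee_pos: [0.4513, -0.164, 0.181]
eef_rot: [-3.14, -0.0, 1.295]
force: [-0.4, -0.6, 0.5]
gripper_width: 0.0852
gripper_force: 0.0
```

>>> carry_out(plan=[{"x":-0.05,"y":0.53,"z":-0.04,"rx":0,"ry":0,"rz":0.53,"claw":1},{"x":-0.05,"y":0.53,"z":-0.04,"rx":0,"ry":0,"rz":0.53,"claw":1},{"x":-0.05,"y":0.53,"z":-0.04,"rx":0,"ry":0,"rz":0.53,"claw":1},{"x":-0.05,"y":0.53,"z":-0.04,"rx":0,"ry":0,"rz":0.53,"claw":1},{"x":-0.05,"y":0.53,"z":-0.04,"rx":0,"ry":0,"rz":0.53,"claw":1},{"x":-0.05,"y":0.53,"z":-0.04,"rx":0,"ry":0,"rz":0.53,"claw":1}])

```text
time_s: 21.4
ee_pos: [0.4369, -0.0082, 0.1693]
eef_rot: [-3.141, -0.0, 1.706]
force: [0.9, 0.1, 0.0]
gripper_width: 0.0855
gripper_force: 0.0
```

```bash
python3 look.py w7
```

```text
[ 0.437  -0.0084  0.1695] [-180.    -0.    97.7]
wrist 0.06 c 437 -5 sz 33 36 a 9
wrist 0.064 c 437 -4 sz 33 34 a 9
top 0.06 c 460 332 sz 37 36 a 7
top 0.064 c 459 331 sz 37 36 a 7
top 0.09 c 468 -327 sz 55 58 a 4
top 0.09 c 439 176 sz 55 56 a 26
top 0.09 c 567 -251 sz 54 51 a 71
top 0.094 c 467 -326 sz 55 58 a 4
top 0.094 c 438 176 sz 55 55 a 26
top 0.094 c 565 -250 sz 49 48 a 47
```

View pics/w7.png

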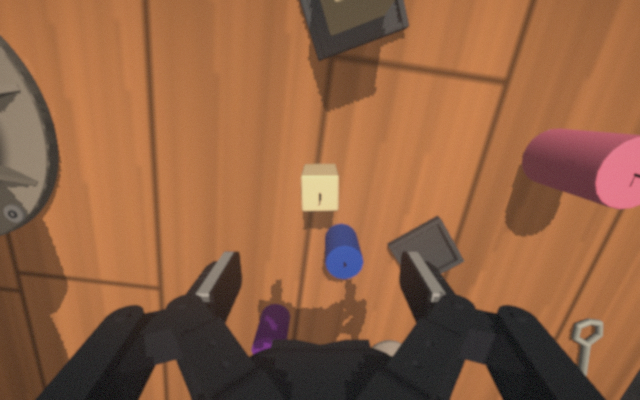

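The small square at (320,188) is aligned with the fingers and blue is at (343,255). The top camera puts the large round in its dish. Descending.

>>> carry_out(plan=[{"x":0,"y":0.006,"z":-0.13,"rx":0,"ry":0,"rz":0,"claw":1},{"x":0,"y":0.006,"z":-0.26,"rx":0,"ry":0,"rz":0,"claw":1},{"x":0,"y":0.006,"z":-0.38,"rx":0,"ry":0,"rz":0,"claw":1},{"x":0,"y":0.006,"z":-0.46,"rx":0,"ry":0,"rz":0,"claw":1},{"x":0,"y":0.006,"z":-0.5,"rx":0,"ry":0,"rz":0,"claw":1},{"x":0,"y":0.006,"z":-0.5,"rx":0,"ry":0,"rz":0,"claw":1},{"x":0,"y":0.006,"z":-0.5,"rx":0,"ry":0,"rz":0,"claw":1}])

```text
time_s: 22.2
ee_pos: [0.4373, -0.0053, 0.0205]
eef_rot: [3.141, 0.0, 1.708]
force: [0.9, 0.0, 0.1]
gripper_width: 0.0852
gripper_force: 0.0
```

>>> carry_out(plan=[{"x":0,"y":0,"z":0,"rx":0,"ry":0,"rz":0,"claw":0.2},{"x":0,"y":0,"z":0,"rx":0,"ry":0,"rz":0,"claw":0},{"x":0,"y":0,"z":0,"rx":0,"ry":0,"rz":0,"claw":-0.2},{"x":0,"y":0,"z":0,"rx":0,"ry":0,"rz":0,"claw":-1},{"x":0,"y":0,"z":0,"rx":0,"ry":0,"rz":0,"claw":-1},{"x":0,"y":0,"z":0,"rx":0,"ry":0,"rz":0,"claw":-1},{"x":0,"y":0,"z":0,"rx":0,"ry":0,"rz":0,"claw":-1}])

```text
time_s: 22.9
ee_pos: [0.4372, -0.0051, 0.0205]
eef_rot: [3.141, 0.001, 1.709]
force: [-2.3, -0.8, 14.6]
gripper_width: 0.0358
gripper_force: 58.7
```

>>> carry_out(plan=[{"x":0,"y":0,"z":0.08,"rx":0,"ry":0,"rz":0,"claw":-1},{"x":0,"y":0,"z":0.2,"rx":0,"ry":0,"rz":0,"claw":-1},{"x":0,"y":0,"z":0.3,"rx":0,"ry":0,"rz":0,"claw":-1},{"x":0,"y":0,"z":0.4,"rx":0,"ry":0,"rz":0,"claw":-1},{"x":0,"y":0,"z":0.44,"rx":0,"ry":0,"rz":0,"claw":-1},{"x":0,"y":0,"z":0.44,"rx":0,"ry":0,"rz":0,"claw":-1},{"x":0,"y":0,"z":0.44,"rx":0,"ry":0,"rz":0,"claw":-1}])

```text
time_s: 23.6
ee_pos: [0.4364, -0.0052, 0.151]
eef_rot: [-3.141, 0.0, 1.708]
force: [0.4, 0.1, -1.1]
gripper_width: 0.0352
gripper_force: 60.2
```

>>> carry_out(plan=[{"x":0.06,"y":-0.03,"z":0,"rx":0,"ry":0,"rz":0.1,"claw":-1},{"x":0.15,"y":-0.08,"z":0,"rx":0,"ry":0,"rz":0.23,"claw":-1},{"x":0.25,"y":-0.13,"z":0,"rx":0,"ry":0,"rz":0.38,"claw":-1},{"x":0.35,"y":-0.18,"z":0,"rx":0,"ry":0,"rz":0.53,"claw":-1},{"x":0.44,"y":-0.23,"z":0,"rx":0,"ry":0,"rz":0.66,"claw":-1},{"x":0.479,"y":-0.253,"z":0,"rx":0,"ry":0,"rz":0.733,"claw":-1},{"x":0.479,"y":-0.253,"z":0,"rx":0,"ry":0,"rz":0.733,"claw":-1},{"x":0.479,"y":-0.253,"z":0,"rx":0,"ry":0,"rz":0.733,"claw":-1}])

```text
time_s: 24.4
ee_pos: [0.5794, -0.0803, 0.15]
eef_rot: [-3.14, -0.003, 2.283]
force: [-0.2, 0.3, -0.8]
gripper_width: 0.0352
gripper_force: 60.2
```

```bash
python3 - <<'E'
from meas import *
c=arm.capture('wrist'); save('w8',c['image']); np.savez('w8.npz',**c); print(arm.sense()['ee_pos'])
hsv=cv2.cvtColor(c['image'],cv2.COLOR_RGB2HSV).astype(int)
m=((hsv[...,1]<100)&(hsv[...,2]<110)).astype(np.uint8); m[:,:270]=0; m[:,370:]=0; m[225:]=0
cnt=max(cv2.findContours(m,0,1)[0],key=cv2.contourArea)
print(cv2.minAreaRect((plane(c,cnt,.01)*1000).astype(np.float32)))
E
```

```text
[ 0.57934483 -0.08015075  0.15053181]
((578.600830078125, -79.8601303100586), (68.55624389648438, 66.82077026367188), 41.635257720947266)
```

View pics/w8.png

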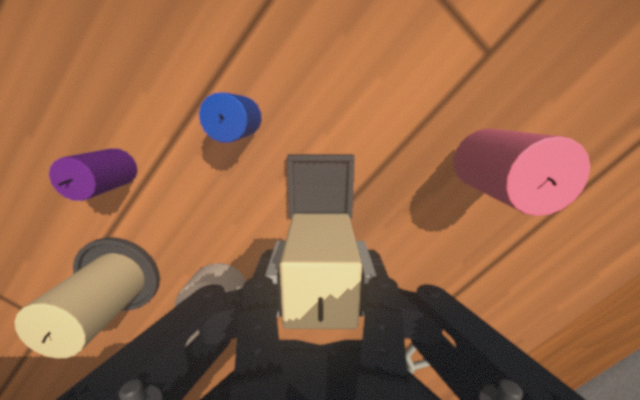

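The candle is aligned with the small square dish at (320,185), and the large round stands in its dish at lower left. Lowering.

>>> carry_out(plan=[{"x":0,"y":0,"z":-0.12,"rx":0,"ry":0,"rz":0,"claw":-1},{"x":0,"y":0,"z":-0.23,"rx":0,"ry":0,"rz":0,"claw":-1},{"x":0,"y":0,"z":-0.31,"rx":0,"ry":0,"rz":0,"claw":-1},{"x":0,"y":0,"z":-0.36,"rx":0,"ry":0,"rz":0,"claw":-1},{"x":0,"y":0,"z":-0.39,"rx":0,"ry":0,"rz":0,"claw":-1},{"x":0,"y":0,"z":-0.41,"rx":0,"ry":0,"rz":0,"claw":-1},{"x":0,"y":0,"z":-0.41,"rx":0,"ry":0,"rz":0,"claw":-1},{"x":0,"y":0,"z":-0.41,"rx":0,"ry":0,"rz":0,"claw":-1}])

```text
time_s: 25.25
ee_pos: [0.581, -0.0809, 0.0296]
eef_rot: [3.141, 0.001, 2.284]
force: [-0.3, 0.4, -1.4]
gripper_width: 0.0357
gripper_force: 60.2
```

>>> carry_out(plan=[{"x":0,"y":0,"z":-0.006,"rx":0,"ry":0,"rz":0,"claw":-1},{"x":0,"y":0,"z":-0.011,"rx":0,"ry":0,"rz":0,"claw":-1},{"x":0,"y":0,"z":-0.015,"rx":0,"ry":0,"rz":0,"claw":-1},{"x":0,"y":0,"z":-0.015,"rx":0,"ry":0,"rz":0,"claw":-1},{"x":0,"y":0,"z":-0.015,"rx":0,"ry":0,"rz":0,"claw":-1}])

```text
time_s: 25.75
ee_pos: [0.5806, -0.081, 0.0245]
eef_rot: [3.142, 0.0, 2.284]
force: [-1.4, 0.3, 5.1]
gripper_width: 0.0351
gripper_force: 60.6
```

Light contact, 5 N. Releasing and lifting.

>>> carry_out(plan=[{"x":0,"y":0,"z":0,"rx":0,"ry":0,"rz":0,"claw":0},{"x":0,"y":0,"z":0,"rx":0,"ry":0,"rz":0,"claw":0.4},{"x":0,"y":0,"z":0,"rx":0,"ry":0,"rz":0,"claw":0.9},{"x":0,"y":0,"z":0,"rx":0,"ry":0,"rz":0,"claw":0.9},{"x":0,"y":0,"z":0,"rx":0,"ry":0,"rz":0,"claw":0.9}])

```text
time_s: 26.25
ee_pos: [0.5805, -0.0809, 0.0243]
eef_rot: [-3.142, -0.0, 2.284]
force: [-0.7, 0.4, 0.3]
gripper_width: 0.0809
gripper_force: 0.0
```

>>> carry_out(plan=[{"x":0,"y":0,"z":0.1,"rx":0,"ry":0,"rz":0,"claw":0.9},{"x":0,"y":0,"z":0.25,"rx":0,"ry":0,"rz":0,"claw":0.9},{"x":0,"y":0,"z":0.4,"rx":0,"ry":0,"rz":0,"claw":0.9},{"x":0,"y":0,"z":0.5,"rx":0,"ry":0,"rz":0,"claw":0.9},{"x":0,"y":0.25,"z":0.6,"rx":0,"ry":0,"rz":0,"claw":0.9},{"x":0,"y":0.4,"z":0.6,"rx":0,"ry":0,"rz":0,"claw":0.9},{"x":0,"y":0.5,"z":0.6,"rx":0,"ry":0,"rz":0,"claw":0.9},{"x":0,"y":0.5,"z":0.6,"rx":0,"ry":0,"rz":0,"claw":0.9}])

```text
time_s: 27.05
ee_pos: [0.58, 0.0764, 0.2057]
eef_rot: [3.138, -0.001, 2.292]
force: [0.5, -0.5, 0.9]
gripper_width: 0.0812
gripper_force: 0.0
```

```bash
python3 look.py w9; python3 - <<'E'
import cv2;a=cv2.imread('pics/w9.png');b=cv2.imread('pics/w9t.png')[130:290,150:500]
import numpy as np
b=cv2.resize(b,None,fx=800/350,fy=800/350); cv2.imwrite('pics/end.png',b)
E
```

```text
[0.5803 0.071  0.2045] [180.   -0.  131.1]
wrist 0.09 c 466 -321 sz 73 53 a 85
wrist 0.094 c 466 -316 sz 67 53 a 85
top 0.06 c 460 332 sz 37 36 a 7
top 0.064 c 459 331 sz 36 36 a 7
top 0.09 c 466 -324 sz 57 62 a 4
top 0.09 c 438 176 sz 55 56 a 27
top 0.094 c 466 -324 sz 57 60 a 4
top 0.094 c 438 176 sz 55 55 a 27
```

View pics/end.png

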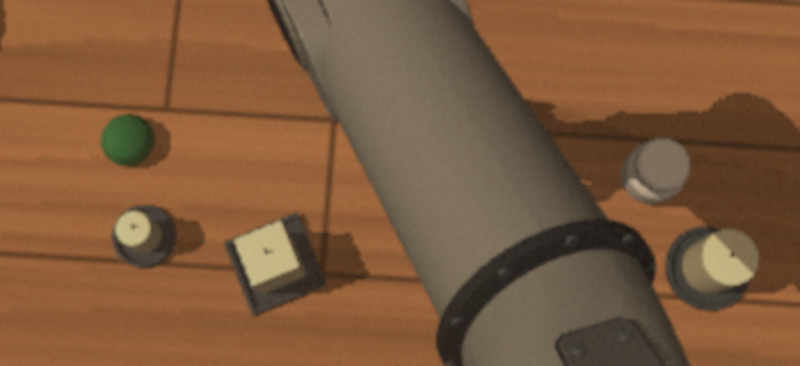

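Three candles are seen standing in their dishes, at (135,232), (268,255) and (720,262). The jar and paperweight haven't moved. The arm hides the small square, so I'll check it with the scene camera.

```bash
python3 - <<'E'
from meas import *
c=arm.capture('scene'); P=cloud(c)
hsv=cv2.cvtColor(c['image'],cv2.COLOR_RGB2HSV).astype(int)
m=(hsv[...,0]>15)&(hsv[...,0]<40)&(hsv[...,2]>120)&(abs(P[...,0]-.58)<.05)&(abs(P[...,1]+.08)<.05)&(P[...,2]>.02)&(P[...,2]<.09)
q=P[m]; print(len(q),np.percentile(q,[1,50,99],axis=0).round(3))
t=P[m&(P[...,2]>.059)]; print(t.mean(0),np.ptp(t[:,2]))
save('sc',cv2.resize(c['image'][100:320,180:480],None,fx=2.5,fy=2.5))
E
```

```text
329 [[ 0.563 -0.094  0.021]
 [ 0.589 -0.071  0.054]
 [ 0.606 -0.055  0.067]]
[ 0.58400187 -0.0765218   0.06354447] 0.013535344115468417
```

View pics/sc.png

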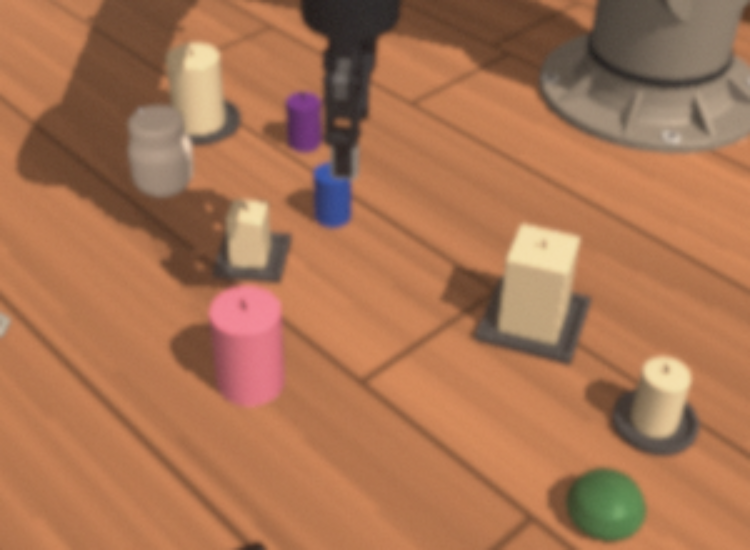

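All four candles stand flat in their matching dishes, including the small square at (250,245), and the gripper touches nothing. Handing in.

```bash
python3 -c "
from rig import arm
print(arm.finish_job())"
```

```text
the job is handed in; nothing more can be done
None
```

The job is handed in: all four ivory candles stand upright and centred in their matching dishes, the square ones with their sides parallel to the rims, and the jar and paperweight look unmoved in the final pictures; the hand-in call returned no verdict.

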